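Snap the picture, then put the microscope lamp out

TASK

The cells on the screen are in focus: click the left button of the computer mouse with a fingertip (press it down and let it up again) to take the picture, then put the lamp out by pressing down the raised near end of the rocker switch right beside the big round dial, until it tips fully over. Work gently with the fingertips and withdraw; grasp and lift nothing. The mouse stays where it lies, and the right mouse button, the other two switches, the dial and everything else on the bench are left alone.

Things in the scene. Friction and masses are not known exactly. Their poses are not given: they have to be found in the camera images.
- mouse: computer mouse, black with two grey buttons, 118 long (x) x 66 wide (y) x 37 high, loose on a fixed 3 mm mat. Origin: centre of its underside; x points to its front (away from the robot, within 0.5 rad), y to its left, z up. Rear half: palm rest. Front half: left button (x 0 to 58, y 4 to 32), right button (y -4 to -32), between them a wheel at x = 34, at most 1 mm proud.
- left_spot (a point): where to press the left mouse button: on its top, 40 ahead of and 18 to the left of the mouse's origin, about 29 above the mat; moves with the button. The top slopes down to the front by about 0.23 rad here. The right button begins 22 mm to the right of this point.
- btn_left (a joint): left mouse button, hinged at its rear edge (x = 0 of the mouse): 0 = up, 0.06 rad = fully down (2.4 mm at left_spot). Sprung: it begins to go down at about 1 N on left_spot, is fully down at about 2 N, then it is a hard stop, and comes up by itself.
- btn_right (a joint): right mouse button, the same, mirrored: 0 = up, 0.06 = fully down. To be left alone.
- ctrl: white lamp control box fixed to the bench, 140 (x) x 240 (y), 53 high in front to 61 at the back; its grey top panel rises to the back (+x) by 0.06 rad. Origin: centre of its underside; x points to its back (away from the robot within 0.25 rad), y to its left, z up. In a row on the panel at x = 0: big round dial (49 across, 22 high) at y = -78, lamp rocker -18, middle rocker 30, end rocker 78.
- lamp_sw (a joint): the lamp's black rocker, next to the dial, 40 long (x) x 23 wide, two flat facets in a shallow V over the pivot at mid-length, in a black bezel 3 proud of the panel. 0 = on: near end raised, 6.7 above the far end; 0.34 rad = off: near end down, hard stop. It takes about 2 N on its end edge (more nearer the pivot) and stays where it is left, so press it right down to the stop.
- lamp_sw_near (a point): middle of the upper edge at the near (-x) end of the lamp's rocker, 20 mm from its pivot; moves with it. At the start about 68 mm above the bench, at 0.34 about 61 mm. Press here or up to 6 mm nearer to the pivot, straight down.
- mid_sw (a joint): middle rocker, starts at 0 (near end raised). To be left alone.
- end_sw (a joint): end rocker, starts at 0.34 (near end down). To be left alone.
- dial_mark (a point): outer end of the white line on top of the dial, 19 mm from the dial's axis. To be left alone; the dial turns about the panel's normal.
- flask: clear culture flask lying flat between mat and box, 84 x 43 x 25 with an orange screw cap to x = 57; origin under its body, 42 from its back end
- dish: clear lidded dish, 38 across, 12 high, on the mat to the right of the mouse; origin: centre of its underside
- chamber: glass counting chamber slab, 33 x 75 x 4.5, flat on the bench in front of the control box; origin: centre of its underside
- objcase: black screw-top objective case, 39 across, 52 high, standing; origin: centre of its underside
- oil: small amber dropper bottle with black cap, 27 across, 56 high; origin: centre of its underside
- slidebox: grey slide box with steel clasp, 85 x 105 x 34; origin: centre of its underside
Not all that is in view belongs to the job. What is shaped like the mouse but purple or yellow is not meant.

How it is judged:
On the way, in this order (a step that is already met when the one before it is completed fails the run):
1. the left mouse button is pressed down (value of joint btn_left above 0.04 rad and contact force between the fingers and mouse above 0.3 N), for 0.02 s.
2. the left mouse button is up again and the fingers are off the mouse (value of joint btn_left below 0.012 rad and contact force between the fingers and mouse below 0.05 N), for 0.1 s.
3. the lamp's rocker is fully over (value of joint lamp_sw above 0.27 rad), for 0.1 s.
At the end, for the whole second after the job is handed in: The lamp's rocker is over (past 0.27 of 0.34 rad), the other two rockers as they were, both mouse buttons up, the mouse at rest within 12 mm of where it lay, the dial not turned (its mark within 6 mm) and every other thing within 10 mm of where it stood (value of joint each of lamp_sw, end_sw above 0.27 rad and value of joint mid_sw below 0.05 rad and value of joint each of btn_left, btn_right below 0.012 rad and distance of mouse from where it was at the start of the episode below 0.012 m and linear speed of mouse below 0.01 m/s and distance of dial_mark from where it was at the start of the episode below 0.006 m and distance of each of flask, dish, chamber, objcase, oil, slidebox from where it was at the start of the episode below 0.01 m); the robot touches nothing.
It fails at once if the right mouse button is pressed, another switch is tipped or the dial is turned (its mark moves more than 6 mm) (value of joint btn_right above 0.03 rad or value of joint mid_sw above 0.15 rad or value of joint end_sw below 0.19 rad or distance of dial_mark from where it was at the start of the episode above 0.006 m).
It fails at once if the mouse is lifted or tipped (height (world z) of mouse above 0.01 m or angle between mouse's own z axis and vertical above 0.12 rad).
It fails at once if the mouse is shifted by more than 12 mm (distance of mouse from where it was at the start of the episode above 0.012 m).
It fails at once if the mouse is pressed harder than 30 N or the control box harder than 50 N (contact force between any of the arm, the fingers and mouse above 30 N or contact force between any of the arm, the fingers and ctrl above 50 N).
It fails at once if another thing on the bench is moved by more than 10 mm (distance of any of flask, dish, chamber, objcase, oil, slidebox from where it was at the start of the episode above 0.01 m).
It also fails if it takes over 45 s, if anything falls off the work surface, if the arm or the gripper's body presses on something with over 40 N, if the wrist force passes 120 N, or if a joint passes its speed limit or range.

ROBOT

A 6-joint arm with a two-finger parallel gripper is mounted at the origin on the work surface. World frame = base frame: x ahead of the robot, y to its left, z up, the work surface at z = 0. Lengths are in m, angles in rad, forces in N, time in s.
With the tool pointing down it reaches from about 0.25 to 0.775 m from the base axis. Payload 4 kg.
Tool frame: the origin (TCP) lies at the very end of the fingers, on their centre line; the grasp point (between the pads) lies 19 mm behind it (tcp_to_grasp is the distance from the TCP to the grasp point, in m); z points along the fingers, y is the line along which they close (so a half turn about z gives the same grasp; the last joint's range is limited). The gripper opens to 94 mm and grips with 3 to 60 N. Pads are 16 mm wide; open, the fingers measure 119 mm over their backs; the gripper's body (75 mm by 177 mm) begins 78 mm behind the grasp point.
Start: joints at [-1.359, 0.087, 1.371, -0, 1.684, -0.103], TCP at [0.17, -0.523, 0.206] pointing down, gripper open.
Joint ranges: [-3.1, 3.1], [-0.76, 2.03], [0.27, 2.55], [-1.08, 4.22], [0.17, 2.65], [-2.57, 2.57]. Speed limits (rad/s): [2.79, 2.79, 3.14, 3.14, 3.14, 3.14].

INTERFACE

Orientations are given as [roll, pitch, yaw] about the fixed x, y, z axes, in that order (R = Rz(yaw) Ry(pitch) Rx(roll)).
In Python, from bench import * gives the robot as it stands.
- The arm moves only by the tool move_tool, called after "Request:" as name(argument=value, ...) on one line, values as JSON. Schema: {"type":"object","properties":{"deltas":{"type":"object","properties":{"segments":{"type":"array","items":{"type":"array","items":{"type":"number"},"minItems":5,"maxItems":5},"minItems":1,"maxItems":20}},"additionalProperties":false,"required":["segments"]},"only":{"type":"string"},"quiet":{"type":"boolean"},"lines":{"type":"string"}},"required":["deltas"],"additionalProperties":false}. deltas is an object whose key "segments" holds a list of rows, 1 to 20 of them, each of 5 numbers: the finger opening in m, then dx, dy, dz in a scale on which 1.0 is 600 mm, then a turn about the tool's z in parts of the range, where 1.0 means 2 rad; each row shifts and turns the commanded pose from where the row before left it, along the tool's axes as they then stand; what a row does not reach is not made up. A row lasts 1/12 s, in which the tool goes at most 0.0417 m and 0.125 rad, less where a joint would pass 70% of its speed; a pose out of reach is approached as far as the arm can. The fingers move at their own pace and stop on an object; the grip force is fixed at half the most. Time passes only in rows, so rows that do not move let the fingers close. The tool returns the time, the measured TCP pose, the force, the opening and the grip force at its end. only (a regular expression) keeps the lines of the reply that match it, lines (a string "A,B") keeps lines A to B, and quiet returns only ok. Shift and turn numbers lie between -1 and 1, and a call with a number outside is refused. Input that does not fit is refused with a message, and nothing moves.
- get_obs(): the state, without advancing time (a new reading comes with each control period).
- snapshot(name): name is "side" or "top" or "wrist"; returns a dict with "color" (420x560x3 uint8, blue, green, red), "fx", "fy", "cx", "cy" (pixels), "k1" (the pictures are not rectified: a ray, as slopes to the right and down, at radius r is drawn at 1 + k1 r^2 times it, then the intrinsics apply), "extrinsics" (4x4, takes a point from world to camera coordinates). Camera axes: x right, y down, z forward; pixel columns grow to the right and rows downward; lengths in m; the calibration is good to about 2 mm. A picture is of the moment at which its call begins. There is no depth.
- close_job(): hands the job in; it is judged then, once.
The state is a dict: "time": time; "joint_positions": joint angles; "qvel": joint speeds; "joint_torque": joint torques, N m; "tool_pos": TCP position; "ee_rot": TCP orientation; "wrist_force": force on the tool from outside, world axes, zero at the start; "wrist_torque": the same for the moment, N m; "width": finger opening in m; "finger_force": force on a finger pad.
Only numpy, scipy, OpenCV 4.12 (cv2) and the standard library are available. Lean on these libraries where they do the work, as an engineer would, in place of code of your own. Each camera call takes 0.05 s, during which the arm holds its last target. There are 200 camera calls.

## Working session

There is one attempt and no reset: what is moved stays moved. The work goes in short steps, Python scripts to look and compute and a tool call to move; the robot and the scene stay as the last step left them, time stands still between calls to the robot, and variables do not carry over. Pictures are saved under pics/ and viewed, at most 10 in all, crops included, and the job is handed in when it is done.

```bash
mkdir -p pics; cat > h.py <<'E'
from bench import *
import numpy as np, cv2
def ray(s,px):
    K=np.array([[s["fx"],0,s["cx"]],[0,s["fy"],s["cy"]],[0,0,1]])
    d=np.array([s["k1"],0,0,0,0.])
    u=cv2.undistortPoints(np.array([[px]],float),K,d)[0,0]
    E=np.array(s["extrinsics"]);R=E[:3,:3];o=-R.T@E[:3,3]
    return o,R.T@np.array([u[0],u[1],1])
def onz(s,px,z):
    o,v=ray(s,px);return o+v*(z-o[2])/v[2]
def proj(s,p):
    K=np.array([[s["fx"],0,s["cx"]],[0,s["fy"],s["cy"]],[0,0,1]])
    E=np.array(s["extrinsics"]);c=E[:3,:3]@np.array(p)+E[:3,3]
    return cv2.projectPoints(c.reshape(1,1,3),np.zeros(3),np.zeros(3),K,np.array([s["k1"],0,0,0,0.]))[0][0,0]
def two(s1,p1,s2,p2):
    o1,a=ray(s1,p1);o2,b=ray(s2,p2)
    t=np.linalg.lstsq(np.array([a,-b]).T,o2-o1,rcond=None)[0]
    x,y=o1+a*t[0],o2+b*t[1];return (x+y)/2,np.linalg.norm(x-y)
E
python3 - <<'E'
from h import *
import pickle
S={n:snapshot(n) for n in("top","side")}
pickle.dump(S,open("s0.pkl","wb"))
for n in S:
    cv2.imwrite(f"pics/{n}0.png",S[n]["color"]);e=np.array(S[n]["extrinsics"]);print(n,-e[:3,:3].T@e[:3,3],e[2,:3],S[n]["fx"],S[n]["k1"])
o=get_obs();print(o["tool_pos"],o["ee_rot"],o["width"],o["wrist_force"])
E
```

```text
top [ 0.31503284 -0.04480955  1.15215613] [ 0.17923271 -0.00258345 -0.98380331] 449.59155086011987 -0.14956714182491904
side [ 0.40147989 -0.86801319  0.80789942] [ 0.10636692  0.75256267 -0.64987346] 470.19959654464185 0.041181546456514465
[ 0.17016933 -0.52248175  0.20442866] [-3.13961905e+00 -1.77304549e-04  3.14790336e-01] 0.09397940602753194 [ 0.0072559  -0.46925595 -0.04836124]
```

View pics/top0.png

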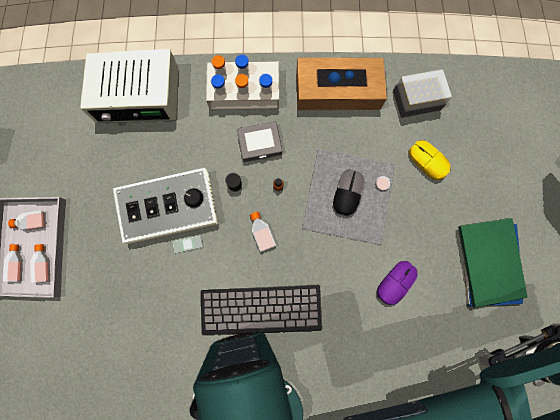

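View pics/side0.png

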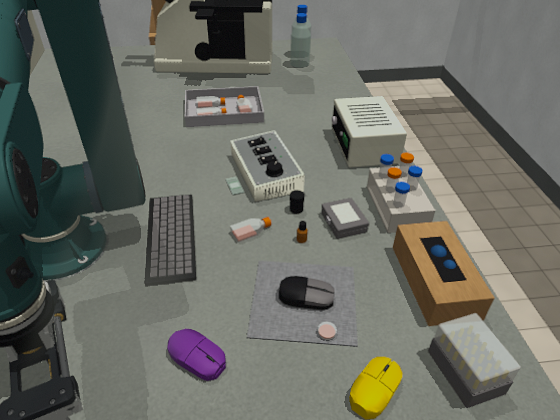

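Three mouse shapes: black with grey buttons (top view 348,192), purple (398,283), yellow (430,160). The black and grey one on the mat is the one meant. There are three rockers at (133,210), (151,207) and (170,203). The one at (170,203), next to the dial at (194,198), is the lamp's. I'll confirm both in an enlarged crop.

```bash
python3 - <<'E'
from h import *
import pickle
S=pickle.load(open("s0.pkl","rb"));t=S["top"]["color"];s=S["side"]["color"]
f=lambda im,x,y,w,h,k:cv2.resize(im[y:y+h,x:x+w],None,fx=k,fy=k,interpolation=cv2.INTER_CUBIC)
A=np.hstack([f(t,320,155,60,70,4.2857)[:300],f(t,110,160,120,70,4.2857)[:300]])
B=np.hstack([f(s,265,260,80,60,5),f(s,225,125,80,60,5)])
W=min(A.shape[1],B.shape[1]);c=np.vstack([A[:,:W],B[:,:W]]);print(A.shape,B.shape);cv2.imwrite("pics/crop1.png",c)
# mat corners & mouse contour
g=t[160:225,325:375].astype(int).sum(2)
# body mask: dark pixels; buttons grey brighter than mat? print stats
m=(t.max(2)<60).astype(np.uint8);n,l,st,ce=cv2.connectedComponentsWithStats(m)
for i in range(1,n):
    if st[i,4]>25 and 100<ce[i][0]<400 and 130<ce[i][1]<250:print(st[i],ce[i])
o,_=ray(S["top"],(0,0))
for p in[(348,192),(170,203),(194,198)]:print(p,onz(S["top"],p,.03))
E
```

```text
(300, 771, 3) (300, 800, 3)
[243 152  39  10 115] [261.95652174 156.77391304]
[333 171  28  46 623] [345.92455859 200.26324238]
[226 173  16  19 232] [233.64224138 182.09482759]
[275 179   7   8  41] [277.87804878 182.26829268]
[184 189  19  19 272] [193.41544118 197.85294118]
[163 193  15  21 206] [170.09708738 202.50485437]
[144 197  16  22 210] [151.35714286 206.73809524]
[126 201  15  22 205] [133.08292683 211.10243902]
(348, 192) [ 0.55421873 -0.22847594  0.03      ]
(170, 203) [0.53116285 0.2279149  0.03      ]
(194, 198) [0.54339846 0.16595656 0.03      ]
```

View pics/crop1.png

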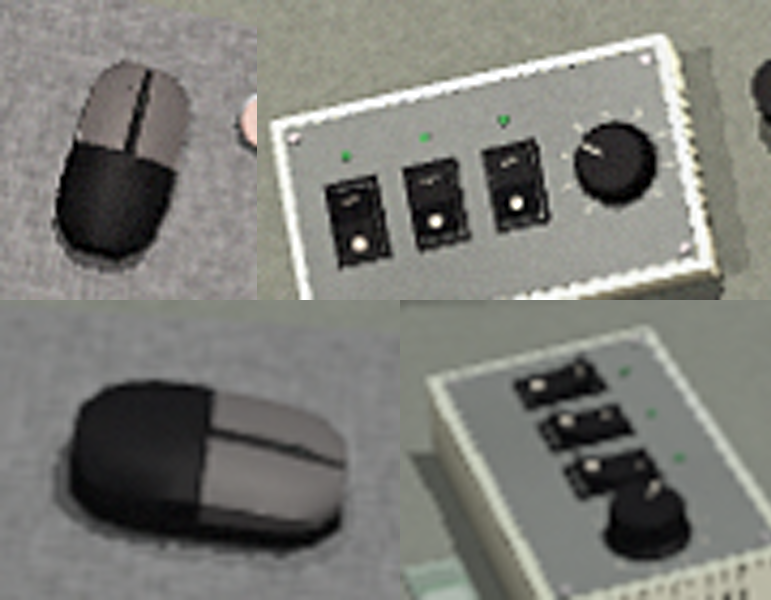

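The crop confirms it. The black mouse has grey buttons and its front points up and slightly right in the top view. The slit between the buttons runs (351.0,190.5) to (354.5,171.3). The lamp rocker is the rightmost, at (170,202.5), beside the dial.

```bash
python3 - <<'E'
from h import *
import pickle
S=pickle.load(open("s0.pkl","rb"));T,D=S["top"],S["side"]
print(T["color"][178,355],T["color"][210,345],T["color"][225,345])
a=(351.0,190.5);b=(354.5,171.3)
print("slit two-view",two(T,a,D,(307,286)),two(T,b,D,(334,293.4)))
A=onz(T,a,.040);B=onz(T,b,.027);print("planes",A,B,np.linalg.norm((B-A)[:2]))
d=B-A;yaw=np.arctan2(d[1],d[0])
# mouse body blob in side+top: whole contour of black, rear end
print("yaw",yaw)
# grey buttons mask
hsv=T["color"].astype(int);
r=[onz(T,p,.061) for p in[(170.1,202.5),(151.36,206.74),(133.08,211.1)]]
dl=onz(T,(193.4,197.9),.078)
for q in r+[dl]:print(q)
print([np.linalg.norm(r[i]-r[i+1]) for i in(0,1)])
v=r[2]-r[0];cy=np.arctan2(-v[0],v[1]);print("ctrl yaw",cy, np.linalg.norm((dl-r[0])[:2]))
# same in side view
s=D["color"];m=(s.max(2)<60).astype(np.uint8);n,l,st,ce=cv2.connectedComponentsWithStats(m)
for i in range(1,n):
    if st[i,4]>25 and 230<ce[i][0]<345 and 125<ce[i][1]<320:print(st[i],ce[i],onz(D,ce[i],.061))
c,sn=np.cos(cy),np.sin(cy);x=np.array([c,sn,0])
print("lamp near press", r[0]-x*.018)
c,sn=np.cos(yaw),np.sin(yaw)
print("left_spot",A+np.array([c*.04-sn*.018,sn*.04+c*.018,-.008]))
o=get_obs();
E
```

```text
[123 124 135] [35 36 39] [134 138 144]
slit two-view (array([ 0.55583553, -0.23416354,  0.04313757]), np.float64(0.0011979955878704265)) (array([ 0.61105763, -0.24834997,  0.02733594]), np.float64(0.003011232223947284))
planes [ 0.55590224 -0.23468597  0.04      ] [ 0.60958928 -0.24832838  0.027     ] 0.05539326587277677
yaw -0.24884313878973463
[0.5264578  0.22016713 0.061     ]
[0.51629365 0.26752034 0.061     ]
[0.50577283 0.31405944 0.061     ]
[0.53389986 0.15843195 0.078     ]
[np.float64(0.048431764067406256), np.float64(0.04771347864125436)]
ctrl yaw 0.21684150607589403 0.062182130634192805
[332 106  18  55 372] [341.16129032 133.73387097] [0.76316873 0.32353407 0.061     ]
[248 137  18  10  94] [256.65957447 141.78723404] [0.50580274 0.31027019 0.061     ]
[253 146  19   9  96] [261.6875  150.40625] [0.51545918 0.26304501 0.061     ]
[258 155  25  22 313] [271.51118211 165.89456869] [0.53380933 0.18351318 0.061     ]
[290 191  14  23 290] [296.22758621 201.77241379] [0.57568381 0.0223515  0.061     ]
[322 206   6  14  40] [323.775 212.95 ] [ 0.63505114 -0.0281198   0.061     ]
[299 221   7  10  57] [302.22807018 225.49122807] [ 0.57525576 -0.06603449  0.061     ]
[279 276  54  35 975] [298.24512821 293.86358974] [ 0.53151992 -0.2668288   0.061     ]
lamp near press [0.50887933 0.2162945  0.061     ]
left_spot [ 0.59910325 -0.22709172  0.032     ]
```

The rows are not in the units I measure in: shifts go in shares of 600 mm and turns go in shares of 2 rad. I convert before sending: -0.026 m is -0.0433, 0.023 m is 0.0383, 0.113 rad is 0.0565.

Request:
move_tool(deltas={"segments":[[0, 0, 0, 0, 0.0565], [0, 0, 0, 0, 0.0565], [0, 0, 0, 0, 0.0565], [0, 0, 0, 0, 0.0565], [0, 0, 0, 0, 0.0565], [0, 0.0383, -0.0433, 0, 0], [0, 0.0383, -0.0433, 0, 0], [0, 0.0383, -0.0433, 0, 0], [0, 0.0383, -0.0433, 0, 0], [0, 0.0383, -0.0433, 0, 0], [0, 0.0383, -0.0433, 0, 0], [0, 0.0383, -0.0433, 0, 0], [0, 0.0383, -0.0433, 0, 0], [0, 0.0383, -0.0433, 0, 0], [0, 0.0383, -0.0433, 0, 0], [0, 0.0383, -0.0433, 0, 0], [0, 0.0383, -0.0433, 0, 0], [0, 0.0383, -0.0433, 0, 0], [0, 0.0383, -0.0433, 0, 0], [0, 0.0383, -0.0433, 0, 0]]})

```text
time: 1.77
tool_pos: [0.6021, -0.2292, 0.2047]
ee_rot: [-3.142, 0.001, -0.25]
wrist_force: [-0.7, -0.6, -1.0]
width: 0.0001
finger_force: 0.0
```

Request:
move_tool(deltas={"segments":[[0, 0, 0, 0, 0], [0, 0, 0, 0, 0], [0, 0, 0, 0.0667, 0], [0, 0, 0, 0.0667, 0], [0, 0, 0, 0, 0], [0, 0, 0, 0, 0]]})

```text
time: 2.27
tool_pos: [0.5977, -0.2304, 0.1218]
ee_rot: [-3.14, 0.009, -0.252]
wrist_force: [0.3, -0.4, -0.2]
width: 0.0005
finger_force: 0.0
```

```bash
python3 - <<'E'
from h import *
import pickle
W=snapshot("wrist");T=snapshot("top");D=snapshot("side");pickle.dump((W,T,D),open("s1.pkl","wb"))
o=get_obs();print(o["tool_pos"],o["ee_rot"],o["width"],o["wrist_force"])
R=cv2.resize(W["color"],(560,420))
L=[(.599,-.227,.032),(.556,-.2345,.04),(.611,-.2483,.027)]
for im,s in((W["color"],W),):
    for p in L:
        print(proj(s,p))
s=D["color"][220:340,250:370]
cv2.imwrite("pics/w1.png",np.vstack([W["color"][:,:,:]]))
cv2.imwrite("pics/d1.png",cv2.resize(s,None,fx=4,fy=4))
print(proj(D,o["tool_pos"]))
E
```

```text
[ 0.60268765 -0.23222186  0.12976256] [ 3.14000216 -0.00661294 -0.25125575] 0.00029941564023929873 [-0.04046845 -0.30425545  0.80977401]
[274.86629812 209.78752197]
[298.03128515 261.89379168]
[297.77941384 186.89052757]
[331.70855197 254.59576971]
```

View pics/w1.png

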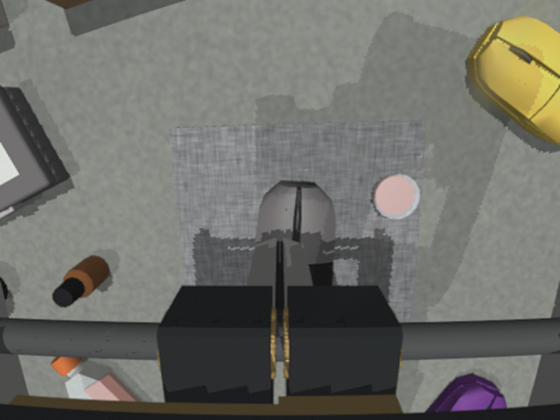

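The wrist view shows the button slit from (298,187) to (296,240), matching the prediction, with left_spot at about (275,210). The closed tips are above the left button at (280,240). The pose readings differ by a few mm, so I'll check how noisy they are.

```bash
python3 - <<'E'
from h import *
P=[];F=[]
for i in range(12):
    D=snapshot("side");o=get_obs();P.append(o["tool_pos"]);F.append(o["wrist_force"])
P=np.array(P);print(P.round(4),P.mean(0),np.mean(F,0),np.std(F,0))
o=get_obs();print(o["joint_positions"],o["qvel"])
E
```

```text
[[ 0.603  -0.2322  0.1301]
 [ 0.603  -0.232   0.1299]
 [ 0.6027 -0.2317  0.1293]
 [ 0.6025 -0.2314  0.1286]
 [ 0.6021 -0.2312  0.1278]
 [ 0.6018 -0.231   0.1272]
 [ 0.6016 -0.2308  0.1266]
 [ 0.6014 -0.2307  0.1262]
 [ 0.6013 -0.2306  0.1258]
 [ 0.6012 -0.2305  0.1256]
 [ 0.6011 -0.2305  0.1254]
 [ 0.6011 -0.2305  0.1254]] [ 0.60190235 -0.23107482  0.12732323] [-0.10272872  0.07418212  0.14726971] [0.46883359 0.44295084 0.34098469]
[-4.54146250e-01  3.21627443e-01  1.25293797e+00 -5.42577547e-05
  1.56725600e+00  1.36676315e+00] [0.00034359 0.00237743 0.00076936 0.00070518 0.00090714 0.0013394 ]
```

Scaled: 0.01 m is 0.0167, -0.0025 m is -0.0042.

Request:
move_tool(deltas={"segments":[[0, 0, -0.0042, 0.0167, 0], [0, 0, 0, 0.0167, 0], [0, 0, 0, 0.0167, 0], [0, 0, 0, 0.0167, 0], [0, 0, 0, 0.0167, 0], [0, 0, 0, 0.0167, 0], [0, 0, 0, 0.01, 0], [0, 0, 0, 0.0067, 0], [0, 0, 0, 0.0033, 0], [0, 0, 0, 0, 0], [0, 0, 0, 0, 0], [0, 0, 0, 0, 0], [0, 0, 0, 0, 0], [0, 0, 0, 0, 0], [0, 0, 0, 0, 0]]})

```text
time: 4.27
tool_pos: [0.6019, -0.2283, 0.0539]
ee_rot: [3.141, -0.001, -0.25]
wrist_force: [0.2, -0.4, -0.3]
width: 0.0007
finger_force: 0.0
```

```bash
python3 - <<'E'
from h import *
W=snapshot("wrist");D=snapshot("side");o=get_obs();print(o["tool_pos"],o["wrist_force"],proj(D,o["tool_pos"]))
a=cv2.resize(W["color"][150:310,200:380],None,fx=2.2,fy=2.2);b=cv2.resize(D["color"][250:330,260:360],None,fx=4,fy=4.4)
cv2.imwrite("pics/c2.png",np.hstack([a,b]))
E
```

```text
[ 0.6018386  -0.22819371  0.05369544] [-0.75169958  0.10935623 -1.24883283] [327.92617965 278.4776782 ]
```

View pics/c2.png

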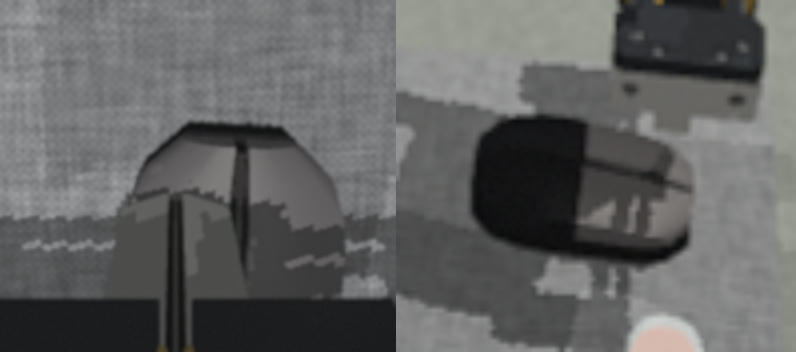

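The tips hang over the left half of the front part, left of the slit (crop x≈240), with nothing touched. I'll press slowly now.

Scaled: 0.005 m is 0.0083, 0.004 m is 0.0067.

Request:
move_tool(deltas={"segments":[[0, 0, 0, 0.0083, 0], [0, 0, 0, 0.0067, 0], [0, 0, 0, 0.005, 0], [0, 0, 0, 0.0033, 0], [0, 0, 0, 0.0017, 0], [0, 0, 0, 0, 0], [0, 0, 0, 0, 0], [0, 0, 0, 0, 0]]})

```text
time: 5.03
tool_pos: [0.6019, -0.2282, 0.0387]
ee_rot: [3.141, -0.0, -0.25]
wrist_force: [0.3, -0.6, -0.1]
width: 0.0005
finger_force: 0.0
```

Request:
move_tool(deltas={"segments":[[0, 0, 0, 0.0017, 0], [0, 0, 0, 0.0017, 0], [0, 0, 0, 0, 0], [0, 0, 0, 0, 0], [0, 0, 0, 0, 0]]})

```text
time: 5.45
tool_pos: [0.6017, -0.2281, 0.0365]
ee_rot: [3.142, -0.0, -0.25]
wrist_force: [0.4, -0.2, 0.3]
width: 0.0005
finger_force: 0.0
```

Request:
move_tool(deltas={"segments":[[0, 0, 0, 0.0017, 0], [0, 0, 0, 0.0017, 0], [0, 0, 0, 0, 0], [0, 0, 0, 0, 0], [0, 0, 0, 0, 0]]})

```text
time: 5.87
tool_pos: [0.6019, -0.2282, 0.0347]
ee_rot: [3.141, -0.0, -0.25]
wrist_force: [0.2, -0.2, 1.4]
width: -0.0001
finger_force: 0.5
```

Contact begins at about z = 0.0355.

Scaled: 0.001 m is 0.0017.

Request:
move_tool(deltas={"segments":[[0, 0, 0, 0.0017, 0], [0, 0, 0, 0.0017, 0], [0, 0, 0, 0, 0], [0, 0, 0, 0, 0], [0, 0, 0, 0, 0]]})

```text
time: 6.28
tool_pos: [0.6021, -0.2283, 0.0329]
ee_rot: [3.141, -0.001, -0.25]
wrist_force: [1.3, 0.0, 3.2]
width: 0.0008
finger_force: 1.2
```

Request:
move_tool(deltas={"segments":[[0, 0, 0, 0.0017, 0], [0, 0, 0, 0.0017, 0], [0, 0, 0, 0, 0], [0, 0, 0, 0, 0], [0, 0, 0, 0, 0]]})

```text
time: 6.7
tool_pos: [0.6024, -0.2284, 0.032]
ee_rot: [3.141, -0.002, -0.25]
wrist_force: [-0.4, -1.3, 6.7]
width: 0.0005
finger_force: 3.0
```

Button fully down at 6.7 N on the stop. I'll release and move over to the box.

Scaled: -0.03 m is -0.05, -0.025 m is -0.0417, -0.0934 rad is -0.0467.

Request:
move_tool(deltas={"segments":[[0, 0, 0, -0.005, 0], [0, 0, 0, -0.0083, 0], [0, 0, 0, -0.0167, 0], [0, 0, 0, -0.025, 0], [0, 0, 0, -0.0417, 0], [0, 0, 0, -0.05, 0], [0, 0, 0, -0.05, 0], [0, 0, 0, -0.025, 0], [0, 0, 0, 0, 0], [0, 0, 0, 0, -0.0467], [0, 0, 0, 0, -0.0467], [0, 0, 0, 0, -0.0467], [0, 0, 0, 0, -0.0467], [0, 0, 0, 0, -0.0467]]})

```text
time: 7.87
tool_pos: [0.6006, -0.2276, 0.161]
ee_rot: [-3.139, 0.004, 0.221]
wrist_force: [0.9, 0.7, 0.0]
width: 0.0005
finger_force: 0.0
```

Request:
move_tool(deltas={"segments":[[0, 0, -0.025, 0, 0], [0, 0.0008, -0.0517, 0, 0], [0, 0.0008, -0.0517, 0, 0], [0, 0.0008, -0.0517, 0, 0], [0, 0.0008, -0.0517, 0, 0], [0, 0.0008, -0.0517, 0, 0], [0, 0.0008, -0.0517, 0, 0], [0, 0.0008, -0.0517, 0, 0], [0, 0.0008, -0.0517, 0, 0], [0, 0.0008, -0.0517, 0, 0], [0, 0.0008, -0.0517, 0, 0], [0, 0, -0.0517, 0, 0], [0, 0, -0.0517, 0, 0], [0, 0, -0.0517, 0, 0], [0, 0, -0.0417, 0, 0], [0, 0, -0.0167, 0, 0], [0, 0, 0, 0, 0], [0, 0, 0, 0, 0]]})

```text
time: 9.37
tool_pos: [0.5085, 0.2151, 0.1627]
ee_rot: [3.14, 0.002, 0.217]
wrist_force: [-0.3, -0.2, 1.0]
width: 0.0003
finger_force: 0.0
```

Request:
move_tool(deltas={"segments":[[0, 0, 0, 0.025, 0], [0, 0, 0, 0.025, 0], [0, 0, 0, 0.0167, 0], [0, 0, 0, 0, 0], [0, 0, 0, 0, 0], [0, 0, 0, 0, 0], [0, 0, 0, 0, 0], [0, 0, 0, 0, 0], [0, 0, 0, 0, 0], [0, 0, 0, 0, 0], [0, 0, 0, 0, 0]]})

```text
time: 10.28
tool_pos: [0.5093, 0.2155, 0.1238]
ee_rot: [3.142, -0.001, 0.217]
wrist_force: [0.1, 0.5, -0.9]
width: 0.0007
finger_force: 0.0
```

```bash
python3 - <<'E'
from h import *
import pickle
W=snapshot("wrist");T=snapshot("top");o=get_obs();print(o["tool_pos"],o["ee_rot"],o["wrist_force"])
t=T["color"];m=(t.max(2)<60).astype(np.uint8);n,l,st,ce=cv2.connectedComponentsWithStats(m)
for i in range(1,n):
    if st[i,4]>25 and 320<ce[i][0]<370 and 150<ce[i][1]<220:print(st[i],ce[i])
print(proj(W,(.5265,.2202,.061)),proj(W,(.5070,.2159,.068)),proj(W,o["tool_pos"]))
cv2.imwrite("pics/w3.png",W["color"])
E
```

```text
[0.50917661 0.21540523 0.12354276] [ 3.14147329e+00 -1.63499226e-04  2.16973079e-01] [-0.04460542 -0.76965938 -0.35073984]
[333 181  28  35 574] [345.69512195 201.17944251]
[278.13651913 196.29693221] [278.13173425 227.21752548] [279.6398567  254.95824739]
```

View pics/w3.png

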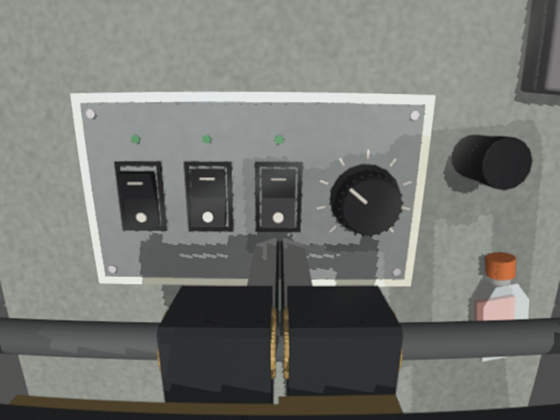

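The mouse hasn't moved. The wrist view puts the lamp rocker's bezel at (278,197), as predicted, with its near edge at about (278,228) and the dial at (366,201) well clear. The tips line up with the rocker, so I'll descend.

Scaled: 0.012 m is 0.02, 0.01 m is 0.0167.

Request:
move_tool(deltas={"segments":[[0, 0.0017, 0, 0.0167, 0], [0, 0, 0, 0.02, 0], [0, 0, 0, 0.02, 0], [0, 0, 0, 0.0133, 0], [0, 0, 0, 0.0067, 0], [0, 0, 0, 0.0033, 0], [0, 0, 0, 0, 0], [0, 0, 0, 0, 0], [0, 0, 0, 0, 0], [0, 0, 0, 0, 0], [0, 0, 0, 0, 0]]})

```text
time: 11.3
tool_pos: [0.5106, 0.2157, 0.0761]
ee_rot: [-3.142, -0.001, 0.217]
wrist_force: [1.0, -0.5, -0.7]
width: 0.0002
finger_force: 0.0
```

Request:
move_tool(deltas={"segments":[[0, 0, 0, 0.0033, 0], [0, 0, 0, 0.0033, 0], [0, 0, 0, 0.0033, 0], [0, 0, 0, 0.0033, 0], [0, 0, 0, 0, 0], [0, 0, 0, 0, 0], [0, 0, 0, 0, 0], [0, 0, 0, 0, 0]]})

```text
time: 11.97
tool_pos: [0.5102, 0.2155, 0.0674]
ee_rot: [3.141, -0.0, 0.217]
wrist_force: [0.1, 0.1, 0.3]
width: 0.0004
finger_force: 0.0
```

Request:
move_tool(deltas={"segments":[[0, 0, 0, 0.0033, 0], [0, 0, 0, 0.0033, 0], [0, 0, 0, 0.0017, 0], [0, 0, 0, 0, 0], [0, 0, 0, 0, 0], [0, 0, 0, 0, 0]]})

```text
time: 12.47
tool_pos: [0.5103, 0.2156, 0.0624]
ee_rot: [3.142, -0.0, 0.217]
wrist_force: [-1.6, -0.2, 1.9]
width: 0.0005
finger_force: 1.0
```

Scaled: 0.001 m is 0.0017.

Request:
move_tool(deltas={"segments":[[0, 0, 0, 0.0017, 0], [0, 0, 0, 0.0017, 0], [0, 0, 0, 0, 0], [0, 0, 0, 0, 0], [0, 0, 0, 0, 0]]})

```text
time: 12.88
tool_pos: [0.5102, 0.2156, 0.0619]
ee_rot: [3.142, -0.001, 0.217]
wrist_force: [-4.4, -1.3, 8.1]
width: -0.0
finger_force: 4.1
```

Request:
move_tool(deltas={"segments":[[0, 0, 0, 0.0017, 0], [0, 0, 0, 0.0017, 0], [0, 0, 0, 0, 0], [0, 0, 0, 0, 0], [0, 0, 0, 0, 0]]})

```text
time: 13.3
tool_pos: [0.5103, 0.2156, 0.0617]
ee_rot: [3.141, -0.001, 0.217]
wrist_force: [-7.6, -2.1, 15.5]
width: 0.0001
finger_force: 7.5
```

Hard stop at z = 0.0617, as expected for the rocker fully over. I'll withdraw and check.

Scaled: -0.02 m is -0.0333, -0.015 m is -0.025.

Request:
move_tool(deltas={"segments":[[0, 0, 0, -0.005, 0], [0, 0, 0, -0.0083, 0], [0, 0, 0, -0.0167, 0], [0, 0, 0, -0.025, 0], [0, 0, 0, -0.0333, 0], [0, 0, 0, -0.0333, 0], [0, 0, 0, -0.025, 0], [0, 0, 0, -0.0167, 0], [0, 0, 0, 0, 0], [0, 0, 0, 0, 0], [0, 0, 0, 0, 0], [0, 0, 0, 0, 0], [0, 0, 0, 0, 0], [0, 0, 0, 0, 0]]})

```text
time: 14.47
tool_pos: [0.5097, 0.2154, 0.1554]
ee_rot: [3.141, 0.002, 0.217]
wrist_force: [0.9, -1.6, -0.9]
width: 0.0005
finger_force: 0.0
```

```bash
python3 - <<'E'
from h import *
W=snapshot("wrist");T=snapshot("top");o=get_obs();print(o["tool_pos"],o["wrist_force"])
a=cv2.resize(W["color"][110:310,90:430],None,fx=2.3,fy=2.3);cv2.imwrite("pics/w4.png",a)
E
```

```text
[0.5099159  0.21546037 0.1558588 ] [-0.72606861  0.26033722 -0.88207826]
```

View pics/w4.png

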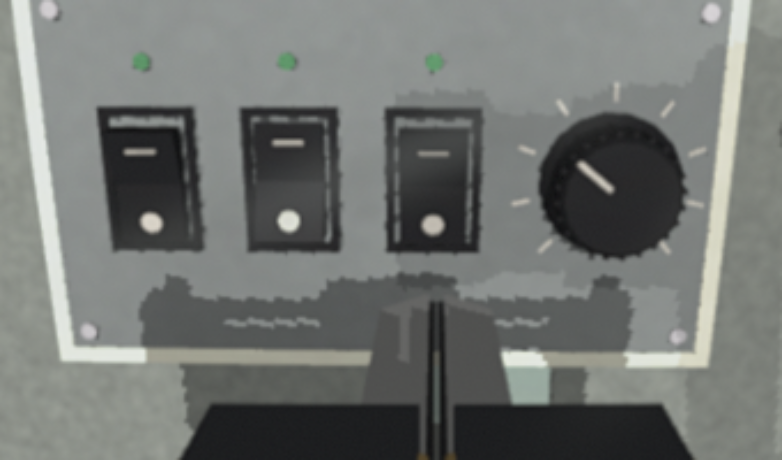

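The lamp rocker's dash has moved down to crop (433,154), level with the tipped end rocker's (140,152). The middle rocker's is still at (288,142). The dial mark is unchanged and the tool is clear, so I'll hand in.

```bash
python3 -c "
from bench import *
print(close_job())"
```

```text
the job is handed in; nothing more can be done
None
```

I clicked and released the left mouse button, pressed the lamp's rocker down to its hard stop, withdrew the arm clear of everything and handed the job in at about 14.5 s; no verdict was returned.

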